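# Slide a circuit-board hanger round a bent drying rail

## Task

A freshly cleaned circuit board hangs from a collar threaded on the bent drying rail. Take that hanger by its upright tab and slide it along the rail, round both bends, until its collar is up against the black stop at the other end; let go and leave it hanging there at rest. Leave the empty spare hanger on its own straight stand where it is.

Things in the scene. Friction and masses are not known exactly. Their poses are not given: they have to be found in the camera images.
- hanger: Hanger to move: aluminium collar 34 mm outside, 24 mm bore, 20 mm long, on the rail's first leg 65-118 mm before corner1. Origin: collar centre, 9 mm below the rod's centreline; x along the bore (to corner1 at the start), z up. Below it a clip and a green circuit board 50 mm wide, 4 thick, lower edge 92 mm under the origin. 0.12 kg; it can sway and swivel, the bore being wide for the rod.
- hanger_tab (a point): Centre of the hanger's white upright grip tab, 45 mm above the collar's centre. The tab is 20 mm long along the rail, 12 mm thick across it (pinch it across, from above) and stands free from 28 mm below this point to 17 mm above it.
- corner1 (a point): First bend: point on the centreline where the straight legs would meet. The rail is a level 8 mm steel rod, centre 140 mm above the table: three straight legs (160, 110, 160 mm), two 45 degree bends to the same side, rounded to 30 mm radius (rod passes 2.5 mm inside this point). A post 14 mm thick and 146 mm high at each end; no support between.
- corner2 (a point): Second bend, made like the first, 110 mm from corner1; from here the last leg runs straight to the stop.
- stop: Fixed black disc on the rod, 28 mm across, 10 mm thick, 115 mm beyond corner2, 45 mm before the end post. Origin at its centre on the rod's centreline; x along the rail, away from corner2; z up. The collar touches it when the collar's centre is 15 mm before this origin.
- spare: Bystander, not to be moved: the empty spare hanger, same collar and tab, a short round steel weight in place of the board, on a separate straight stand (rod 140 mm above the table, 180 mm long, two posts). Origin at its collar's centre.

How it is judged:
By the outcome, as a careful person would: the job done as asked, in the order asked, and still so for the second after the job is handed in, with the robot touching nothing.
It also fails if it takes over 42 s, if anything falls off the work surface, if the arm or the gripper's body presses on something with over 40 N, if the wrist force passes 120 N, or if a joint passes its speed limit or range.

## Robot

A 6-joint arm with a two-finger parallel gripper is mounted at the origin on the work surface. World frame = base frame: x ahead of the robot, y to its left, z up, the work surface at z = 0. Lengths are in m, angles in rad, forces in N, time in s.
With the tool pointing down it reaches from about 0.275 to 0.825 m from the base axis. Payload 4.9 kg.
Tool frame: the origin (TCP) lies at the very end of the fingers, on their centre line; the grasp point (between the pads) lies 19 mm behind it (robot.grip_point_offset is the distance from the TCP to the grasp point, in m); z points along the fingers, y is the direction in which the jaws open and shut (so a half turn about z gives the same grasp; the last joint's range is limited). The gripper opens to 85 mm and grips with 20 to 120 N. Pads are 22 mm wide; open, the fingers measure 114 mm over their backs; the gripper's body (76 mm by 85 mm) begins 54 mm behind the grasp point. The pads swing forward as they close: fully open they stand 13 mm farther back than shut.
Start: joints at [1.002, 0.326, -0.193, 1.052, 0, 1.437], TCP at [0.232, 0.499, 0.231] pointing down, gripper open.
Joint ranges: [-2.65, 2.65], [-0.97, 1.79], [-1.3, 1.35], [-1.93, 2.1], [-1.47, 1.37], [-3.14, 3.14]. Speed limits (rad/s): [2.57, 2.57, 3.14, 3.14, 3.14, 3.14].

## Interface

Orientations are given as a unit quaternion [w, x, y, z].
In Python, from station import status, cams, order, robot gives the robot as it stands.
- The arm moves only by the shell command python3 -m handwheel 'ROWS' [FORCE]. ROWS is JSON, a list of rows, each a list of 5 numbers: the shift along the world's x, y, z in m, then the turn about the world's z in degrees, then the closure, from 0 (fully open) to 1 (shut). A call has 1 to 20 rows; each row shifts and turns the commanded pose from where the row before left it; what a row does not reach is not made up. A row lasts 1/12 s, in which the tool goes at most 41.7 mm and 7.16 degrees, less where a joint would pass 70% of its speed; a pose out of reach is approached as far as the arm can. A call is refused whole if a number of a shift passes 0.0417 or a number of a turn 7.16, either way. A call with a gripper value outside its range is refused whole. The fingers move at their own pace and stop on an object; FORCE is the grip in N (left out, the last holds). Time passes only in rows, so rows that do not move let the fingers close. It gives the time, the measured TCP pose, the force and the opening at its end, in the units of the state.
- status.state(): the state, without advancing time (a new reading comes with each control period).
- cams.snapshot(name): name is "scene" or "top"; returns the picture (480x640x3 uint8, blue, green, red); there is no depth.
- cams.calibration(name): a dict with "fx", "fy", "cx", "cy" (pixels), "k1" (the pictures are not rectified: a ray, as slopes to the right and down, at radius r is drawn at 1 + k1 r^2 times it, then the intrinsics apply), "R" (3x3) and "t" (3): a world point X has camera coordinates R X + t. Camera axes: x right, y down, z forward; pixel columns grow to the right and rows downward; lengths in m; the calibration is good to about 2 mm. A picture is of the moment at which its call begins. calibration takes no time and is no camera call.
- order.sign_off(): hands the job in, once; it reports no verdict.
The state is a dict: "t": time; "joint_positions": joint angles; "joint_velocities": joint speeds; "joint_torque": joint torques, N m; "position": TCP position; "ee_rot": TCP orientation; "ft_force": force on the tool from outside, world axes, zero at the start; "moment": the same for the moment, N m; "width": finger opening in m.
Only numpy, scipy, OpenCV 4.12 (cv2) and the standard library are available. Lean on these libraries where they do the work, as an engineer would, in place of code of your own. Each camera call takes 0.05 s, during which the arm holds its last target. There are 200 camera calls.

## Working session

There is one attempt and no reset: what is moved stays moved. The work goes in short steps, Python scripts to look and compute and a shell command to move; the robot and the scene stay as the last step left them, time stands still between calls to the robot, and variables do not carry over. Pictures are saved under pics/ and viewed, about 8 in all and at most 12, crops included, and the job is handed in when it is done.

```bash
mkdir -p pics; ls; python3 - <<'E'
from station import status,cams
import cv2
for n in("scene","top"):
    cv2.imwrite(f"pics/{n}0.png",cams.snapshot(n)); print(n,cams.calibration(n))
print(status.state())
E
```

```text
pics
scene {'fx': 531.6356961475145, 'fy': 531.6356961475145, 'cx': 320.1566752349968, 'cy': 238.56771479377707, 'k1': -0.05269325934243727, 'R': array([[ 0.57359075,  0.81911637, -0.00648241],
       [ 0.62420624, -0.44220096, -0.644069  ],
       [-0.53043399,  0.36538566, -0.76493993]]), 't': array([-0.40495895, -0.15001185,  1.26017286])}
top {'fx': 485.8603906093999, 'fy': 485.8603906093999, 'cx': 322.02088070935116, 'cy': 235.75251684873226, 'k1': -0.03550723954809755, 'R': array([[-0.00814544, -0.99973467, -0.02154646],
       [-0.98399712,  0.01184897, -0.17778996],
       [ 0.17799809,  0.01975348, -0.98383255]]), 't': array([0.15802916, 0.56323231, 1.01176446])}
{'t': 0.1, 'joint_positions': array([ 1.00178213e+00,  3.26854835e-01, -1.93501496e-01,  1.05201014e+00,
        1.30529954e-05,  1.43662821e+00]), 'joint_velocities': array([-0.00013103, -0.00271449,  0.00158539,  0.00015811,  0.00066656,
       -0.00049818]), 'joint_torque': array([ 5.86281058e-04, -4.44241297e+01,  2.63036621e+01,  7.90518417e-03,
       -1.28910547e-04, -1.28585876e-05]), 'position': array([0.23137911, 0.4983748 , 0.23058159]), 'ee_rot': array([-2.76499587e-04,  2.15713993e-01,  9.76456275e-01, -7.34797669e-04]), 'ft_force': array([ 0.35441699, -0.02755733, -0.52426445]), 'moment': array([ 0.04697001,  0.0414915 , -0.00082978]), 'width': 0.08533830444038687}
```

View pics/top0.png

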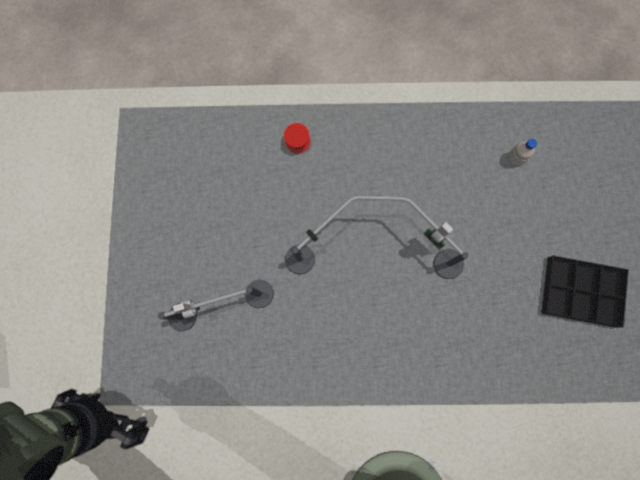

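View pics/scene0.png

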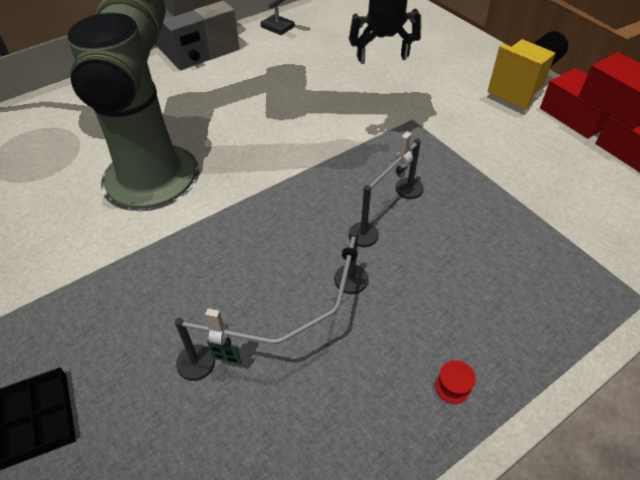

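Top view: the rail runs from the start post at (463,256), past the hanger with its tab at about (445,230), corner1 (408,198) and corner2 (353,198), to the stop at (312,235). The spare hanger is at (183,308). The scene view shows the same layout, with the tab at (214,320), corner1 near (278,341), corner2 near (336,311) and the stop at (349,254).

```bash
cat > h.py <<'E'
import numpy as np,cv2
from station import status,cams
def ray(n,uv):
    c=cams.calibration(n);K=np.array([[c['fx'],0,c['cx']],[0,c['fy'],c['cy']],[0,0,1]])
    s=cv2.undistortPoints(np.float64(uv).reshape(-1,1,2),K,np.array([c['k1'],0,0,0.]))[:,0]
    d=np.c_[s,np.ones(len(s))]@c['R']; return -c['R'].T@c['t'],d
def onz(n,uv,z):
    o,d=ray(n,uv); return (o+d*((z-o[2])/d[:,2])[:,None])[:,:2]
def tri(u1,u2):
    o1,d1=ray('top',[u1]);o2,d2=ray('scene',[u2])
    A=np.c_[d1[0],-d2[0]];s=np.linalg.lstsq(A,o2-o1,rcond=None)[0]
    p,q=o1+s[0]*d1[0],o2+s[1]*d2[0]; return (p+q)/2,np.linalg.norm(p-q)
def proj(n,P):
    c=cams.calibration(n);K=np.array([[c['fx'],0,c['cx']],[0,c['fy'],c['cy']],[0,0,1]])
    return cv2.projectPoints(np.float64(P).reshape(-1,3),cv2.Rodrigues(c['R'])[0],c['t'],K,np.array([c['k1'],0,0,0.]))[0][:,0]
E
python3 - <<'E'
from h import *
im=cv2.imread('pics/top0.png');sc=cv2.imread('pics/scene0.png')
g=im.min(axis=2)
def line(n,img,u0,u1,v0,v1,th):
    m=img.min(axis=2)[v0:v1,u0:u1]>th; v,u=np.nonzero(m)
    P=onz(n,np.c_[u+u0,v+v0],.14)
    for _ in range(3):
        f=cv2.fitLine(P.astype(np.float32),cv2.DIST_HUBER,0,.01,.01).ravel(); d=f[:2];q=f[2:]
        r=abs((P-q)@np.array([-d[1],d[0]])); P=P[r<max(2*np.median(r),.004)]
    return d,q,len(P)
def X(a,b): s=np.linalg.solve(np.c_[a[0],-b[0]],b[1]-a[1]); return a[1]+s[0]*a[0]
L1=line('top',im,412,428,200,222,125);L2=line('top',im,362,400,192,204,125);L3=line('top',im,318,346,202,230,125)
for L in(L1,L2,L3):print(L,np.degrees(np.arctan2(L[0][1],L[0][0])))
c1,c2=X(L1,L2),X(L2,L3);print('corners',c1,c2,np.linalg.norm(c1-c2))
# stop: black blob, tab: whitest blob
def blob(m,u0,u1,v0,v1):
    k,l,s,c=cv2.connectedComponentsWithStats(m[v0:v1,u0:u1].astype(np.uint8)); i=1+np.argmax(s[1:,4]);return c[i]+[u0,v0],s[i]
for n,img,b,w in(('top',im,(300,325,225,245),(425,460,220,245)),('scene',sc,(335,362,243,262),(200,228,300,335))):
    print(n,'stop',blob(img.max(axis=2)<45,*b),'tab',blob(img.min(axis=2)>150,*w))
    print(n,'stop@.14',onz(n,[blob(img.max(axis=2)<45,*b)[0]],.14))
o=[cv2.resize(i[v:v+75,u:u+100],None,fx=8,fy=8,interpolation=cv2.INTER_CUBIC)[:, :] for i,u,v in((im,385,190),(sc,170,290))]
cv2.imwrite('pics/z1.png',cv2.resize(np.vstack(o),(400,600)))
E
```

```text
(array([0.739727  , 0.67290705], dtype=float32), array([ 0.5987657 , -0.04833649], dtype=float32), 80) 42.29183
(array([0.0213958 , 0.99977106], dtype=float32), array([0.62720984, 0.02624922], dtype=float32), 122) 88.77401
(array([ 0.6762139 , -0.73670536], dtype=float32), array([0.588995 , 0.1311867], dtype=float32), 134) -47.45151
corners [ 0.6261467  -0.02342881] [0.6285337  0.08811097] 0.111565314
top stop (array([313.66666667, 238.5       ]), array([12, 13,  4,  2,  6], dtype=int32)) tab (array([447.38333333, 226.86666667]), array([18,  2, 10, 11, 60], dtype=int32))
top stop@.14 [[0.54351442 0.16737907]]
scene stop (array([350.95294118, 252.09411765]), array([  7,   0,  20,  19, 170], dtype=int32)) tab (array([211.82051282, 312.24358974]), array([ 6,  9, 13,  8, 78], dtype=int32))
scene stop@.14 [[0.54813393 0.17723646]]
```

View pics/z1.png

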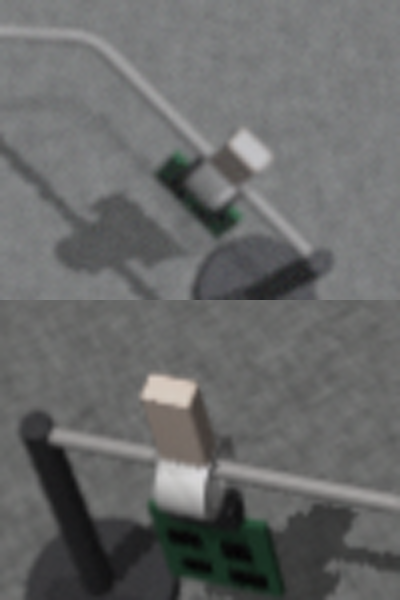

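```bash
python3 - <<'E'
from h import *
P,e=tri((447.4,226.9),(211.8,312.2));print('tabtop',P,e,onz('top',[(447.4,226.9)],.193),onz('scene',[(211.8,312.2)],.193))
# position relative to leg 1
c1=np.array([.6261,-.0234]);a=np.radians(43);d=np.array([np.cos(a),np.sin(a)]);n=np.array([-d[1],d[0]])
r=P[:2]-c1;print('along',r@d,'across',r@n)
# tool yaw now
from scipy.spatial.transform import Rotation as R
q=status.state()['ee_rot'];M=R.from_quat(np.r_[q[1:],q[0]]).as_matrix();print('jaw axis deg',np.degrees(np.arctan2(M[1,1],M[0,1])))
print(proj('top',[[*(c1+d*-.09),.131],[*(c1+d*-.09),.193]]))
E
```

```text
tabtop [ 0.5533329  -0.08791664  0.19412457] 0.00022842253186325262 [[ 0.55350876 -0.08829537]] [[ 0.55265173 -0.08763684]]
along -0.09721872927753614 across 0.002442553551224653
jaw axis deg 65.08516399675523
[[438.3761917  229.63579653]
 [445.35365697 223.42378402]]
```

```bash
python3 -m handwheel '[[0.016,-0.0293,0.001,3.4,0],[0.016,-0.0293,0.001,3.4,0],[0.016,-0.0293,0.001,3.4,0],[0.016,-0.0293,0.001,3.4,0],[0.016,-0.0293,0.001,3.4,0],[0.016,-0.0293,0.001,3.4,0],[0.016,-0.0293,0.001,3.4,0],[0.016,-0.0293,0.001,3.4,0],[0.016,-0.0293,0.001,3.4,0],[0.016,-0.0293,0.001,3.4,0],[0.016,-0.0293,0.001,3.4,0],[0.016,-0.0293,0.001,3.4,0],[0.016,-0.0293,0.001,3.4,0],[0.016,-0.0293,0.001,3.4,0],[0.016,-0.0293,0.001,3.4,0],[0.016,-0.0293,0.001,3.4,0],[0.016,-0.0293,0.001,3.4,0],[0.016,-0.0293,0.001,3.4,0],[0.016,-0.0293,0.001,3.4,0],[0.016,-0.0293,0.001,3.4,0]]' 30
python3 -m handwheel '[[0,0,0,0,0],[0,0,0,0,0]]'
```

```text
t: 1.77
position: [0.5519, -0.0887, 0.2509]
ee_rot: [-0.0, -0.368, 0.93, 0.0]
ft_force: [0.1, -0.2, 0.5]
width: 0.0853
t: 1.93
position: [0.5518, -0.0886, 0.2504]
ee_rot: [-0.0, -0.366, 0.931, 0.0]
ft_force: [-0.1, 0.0, 0.2]
width: 0.0853
```

```bash
python3 -m handwheel '[[0.001,0.001,-0.010,0,0],[0,0,-0.013,0,0],[0,0,-0.013,0,0],[0,0,-0.013,0,0],[0,0,-0.013,0,0],[0,0,-0.013,0,0],[0,0,-0.010,0,0],[0,0,-0.004,0,0],[0,0,0,0,0]]'
python3 - <<'E'
from h import *
a=cams.snapshot('scene');b=cams.snapshot('top')
cv2.imwrite('pics/z2.png',np.vstack([cv2.resize(a[250:400,110:310],(400,300)),cv2.resize(b[165:290,360:527],(400,300))]))
E
```

```text
t: 2.68
position: [0.5515, -0.085, 0.161]
ee_rot: [-0.001, -0.368, 0.93, 0.001]
ft_force: [-0.3, 0.5, -0.9]
width: 0.085
```

View pics/z2.png

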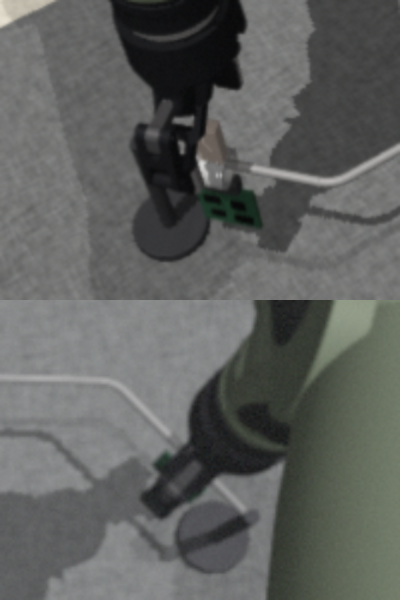

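The scene crop shows the tab at (212,145) and one finger at about (150,140). The far finger is hard to make out, so I'll project the expected finger positions to check them.

```bash
python3 - <<'E'
from h import *
s=status.state();p=s['position'];print(p)
from scipy.spatial.transform import Rotation as R
q=s['ee_rot'];M=R.from_quat(np.r_[q[1:],q[0]]).as_matrix();y=M[:,1];print(np.degrees(np.arctan2(y[1],y[0])),M[:,2])
g=p-M[:,2]*.03
for nm,P in(('+',g+.045*y),('-',g-.045*y),('c',g),('tabtop',[.5533,-.0879,.193])):
    u=proj('scene',P)[0];v=proj('top',P)[0];print(nm,u,'crop',(u-[110,250])*2,'top crop',(v-[360,165])*2.4)
im=cams.snapshot('scene');cv2.imwrite('pics/z3.png',cv2.resize(im[270:390,140:260],(600,600),interpolation=cv2.INTER_CUBIC))
E
```

```text
[ 0.55274289 -0.08571759  0.16257359]
133.12189022344927 [ 2.71554017e-04 -3.35256226e-05 -9.99999963e-01]
+ [222.65391415 287.38778544] crop [225.30782831  74.77557088] top crop [166.67426875 188.58476024]
- [202.72181199 337.87181176] crop [185.44362397 175.74362351] top crop [245.65781887 111.20594133]
c [213.01972976 311.76131274] crop [206.03945952 123.52262549] top crop [206.42334779 149.6653279 ]
tabtop [211.84563616 312.59136008] crop [203.69127233 125.18272015] top crop [209.27365031 148.82521197]
```

View pics/z3.png

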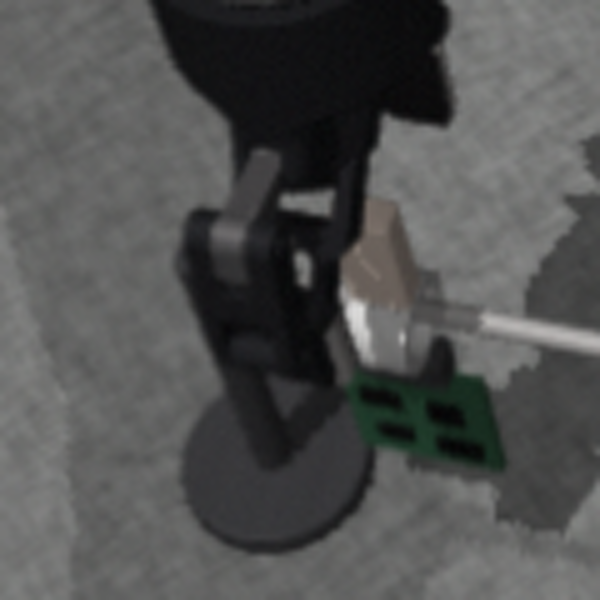

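Far finger tip at crop (450,120), near finger up to x≈335, and the tab at (375,250) sits between them. This agrees with the projection to within a few mm. Closing now.

```bash
python3 -m handwheel '[[0.0005,-0.0015,0,0,0.3],[0,0,0,0,0.6],[0,0,0,0,0.8],[0,0,0,0,1],[0,0,0,0,1],[0,0,0,0,1],[0,0,0,0,1],[0,0,0,0,1],[0,0,0,0,1],[0,0,0,0,1]]' 40
```

```text
t: 3.67
position: [0.5532, -0.0877, 0.1624]
ee_rot: [0.0, -0.367, 0.93, -0.0]
ft_force: [-0.3, 0.4, 1.6]
width: 0.0114
```

```bash
python3 -m handwheel '[[0,0,0.002,0,1],[0.001,0.001,0.001,0,1],[0.003,0.0026,0,0,1],[0.0046,0.004,0,0,1],[0.0046,0.004,0,0,1],[0.0046,0.004,0,0,1],[0.0046,0.004,0,0,1],[0.0046,0.004,0,0,1],[0.0046,0.004,0,0,1],[0.0046,0.004,0,0,1],[0.0046,0.004,0,0,1],[0.0046,0.004,0,0,1],[0.0046,0.004,0,0,1],[0.0046,0.004,0,0,1],[0.0046,0.004,0,0,1],[0.0046,0.004,0,0,1],[0,0,0,0,1]]'
python3 - <<'E'
from h import *
a=cams.snapshot('scene');b=cams.snapshot('top')
cv2.imwrite('pics/z4.png',np.vstack([cv2.resize(a[250:400,190:390],(400,300)),cv2.resize(b[165:290,320:487],(400,300))]))
E
```

```text
t: 5.08
position: [0.6179, -0.0313, 0.1653]
ee_rot: [0.0, -0.368, 0.93, 0.0]
ft_force: [0.3, -0.5, -1.3]
width: 0.0115
```

View pics/z4.png

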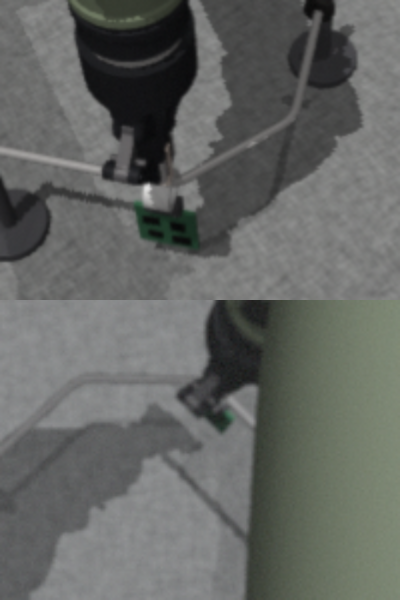

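The hanger moved freely to the start of bend 1: collar and board at crop (160,200), forces about 1 N. Next are bend 1 and most of leg 2.

```bash
python3 -m handwheel '[[0.0020,0.0021,0,5.6,1],[0.0017,0.0023,0,5.6,1],[0.0015,0.0025,0,5.6,1],[0.0013,0.0026,0,5.6,1],[0.001,0.0027,0,5.6,1],[0.0007,0.0028,0,5.6,1],[0.0005,0.0029,0,5.6,1],[0.0002,0.0029,0,5.6,1],[0.0001,0.004,0,0,1],[0.0001,0.006,0,0,1],[0.0001,0.006,0,0,1],[0.0001,0.006,0,0,1],[0.0001,0.006,0,0,1],[0.0001,0.006,0,0,1],[0.0001,0.006,0,0,1],[0.0001,0.006,0,0,1],[0.0001,0.006,0,0,1],[0.0001,0.006,0,0,1],[0.0001,0.006,0,0,1],[0,0,0,0,1]]'
```

```text
t: 6.85
position: [0.6269, 0.0541, 0.1653]
ee_rot: [0.0, -0.694, 0.72, 0.0]
ft_force: [-0.2, -0.5, -1.9]
width: 0.0116
```

```bash
python3 -m handwheel '[[0.0003,0.0054,0,0,1],[0.0003,0.0054,0,0,1],[0.0003,0.0054,0,0,1],[0.0003,0.0054,0,0,1],[0,0.0029,0,5.6,1],[-0.0003,0.0029,0,5.6,1],[-0.0006,0.0029,0,5.6,1],[-0.0009,0.0028,0,5.6,1],[-0.0012,0.0027,0,5.6,1],[-0.0014,0.0026,0,5.6,1],[-0.0017,0.0024,0,5.6,1],[-0.0019,0.0023,0,5.6,1],[-0.004,0.0043,0,0,1],[-0.004,0.0043,0,0,1],[-0.004,0.0043,0,0,1],[-0.004,0.0043,0,0,1],[0,0,0,0,1]]'
python3 - <<'E'
from h import *
a=cams.snapshot('scene');b=cams.snapshot('top')
cv2.imwrite('pics/z5.png',np.vstack([cv2.resize(a[210:360,260:460],(400,300)),cv2.resize(b[165:290,260:427],(400,300))]))
E
```

```text
t: 8.27
position: [0.6031, 0.1141, 0.1653]
ee_rot: [-0.0, 0.916, -0.401, -0.0]
ft_force: [0.3, 0.5, -1.2]
width: 0.0112
```

View pics/z5.png

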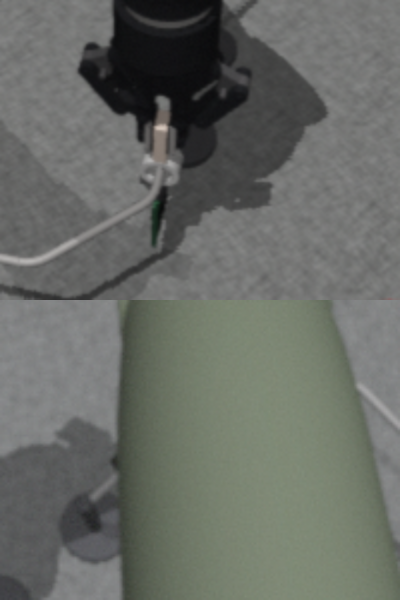

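Round both bends. Tab held at crop (160,140), collar on leg 3. The stop should be about 64–68 mm further on.

```bash
python3 -m handwheel '[[-0.003,0.0032,0,0,1],[-0.0041,0.0044,0,0,1],[-0.0041,0.0044,0,0,1],[-0.0041,0.0044,0,0,1],[-0.0041,0.0044,0,0,1],[-0.0041,0.0044,0,0,1],[-0.0041,0.0044,0,0,1],[-0.0041,0.0044,0,0,1],[-0.0041,0.0044,0,0,1],[-0.0014,0.0015,0,0,1],[-0.0007,0.0008,0,0,1],[0,0,0,0,1]]'
python3 -m handwheel '[[-0.0014,0.0015,0,0,1],[-0.0014,0.0015,0,0,1],[0,0,0,0,1]]'
python3 -m handwheel '[[-0.0014,0.0015,0,0,1],[0,0,0,0,1]]'
```

```text
t: 9.37
position: [0.5662, 0.1539, 0.1654]
ee_rot: [-0.0, 0.916, -0.401, 0.0]
ft_force: [-0.2, -0.6, -0.4]
width: 0.0111
t: 9.62
position: [0.5633, 0.1568, 0.1652]
ee_rot: [0.0, 0.916, -0.401, -0.0]
ft_force: [0.3, 0.2, -1.6]
width: 0.0115
t: 9.78
position: [0.5619, 0.1584, 0.1653]
ee_rot: [-0.0, 0.916, -0.401, -0.0]
ft_force: [0.3, -0.4, -1.8]
width: 0.0112
```

```bash
for i in 1; do python3 -m handwheel '[[-0.0007,0.0007,0,0,1],[-0.0007,0.0007,0,0,1],[0,0,0,0,1]]'; done
python3 -m handwheel '[[-0.0007,0.0007,0,0,1],[-0.0007,0.0007,0,0,1],[0,0,0,0,1]]'
python3 -m handwheel '[[-0.0007,0.0007,0,0,1],[-0.0007,0.0007,0,0,1],[0,0,0,0,1]]'
```

```text
t: 10.03
position: [0.5605, 0.1597, 0.1653]
ee_rot: [-0.0, 0.916, -0.401, -0.0]
ft_force: [0.1, 0.1, -1.4]
width: 0.011
t: 10.28
position: [0.5603, 0.16, 0.1654]
ee_rot: [0.001, 0.916, -0.402, 0.001]
ft_force: [4.1, -2.6, -3.5]
width: 0.0114
t: 10.53
position: [0.5601, 0.1603, 0.1655]
ee_rot: [0.001, 0.916, -0.402, 0.003]
ft_force: [6.6, -6.2, -4.7]
width: 0.0114
```

Contact at (0.560, 0.160), where predicted, with about 9 N of push. Ease off most of it, lower the 3 mm I had lifted, and release.

```bash
python3 -m handwheel '[[0.0007,-0.0007,-0.001,0,1],[0.0004,-0.0004,-0.001,0,1],[0,0,-0.001,0,1],[0,0,0,0,1],[0,0,0,0,1]]'
python3 - <<'E'
from h import *
a=cams.snapshot('scene');cv2.imwrite('pics/z6.png',cv2.resize(a[200:320,290:410],(600,600),interpolation=cv2.INTER_CUBIC))
E
```

```text
t: 10.95
position: [0.5605, 0.1605, 0.163]
ee_rot: [0.0, 0.916, -0.402, 0.002]
ft_force: [4.5, -3.9, 0.5]
width: 0.0112
```

View pics/z6.png

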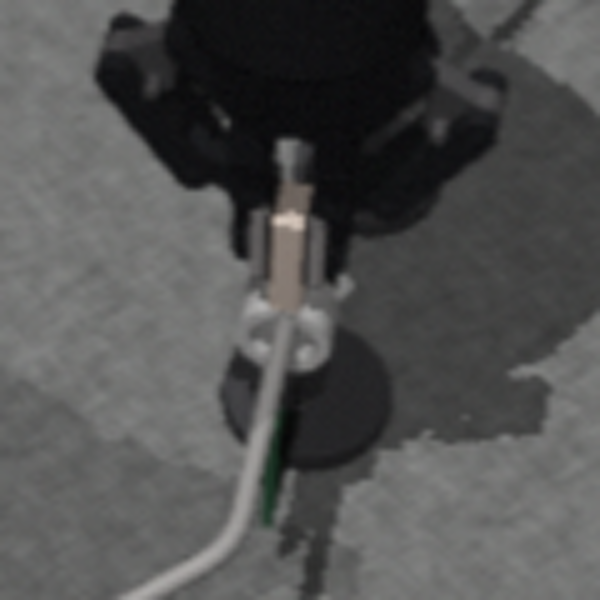

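The picture shows the tab at (288,250) centred between the pads, with the rod inside the collar at (288,335) and the board hanging at (272,470). I'll ease off a little more, then open gently.

```bash
python3 -m handwheel '[[0.0003,-0.0003,-0.0005,0,1],[0,0,0,0,1],[0,0,0,0,1],[0,0,0,0,0.84],[0,0,0,0,0.8],[0,0,0,0,0.75],[0,0,0,0,0.7],[0,0,0,0,0.6],[0,0,0,0,0.5],[0,0,0,0,0.4],[0,0,0,0,0.4],[0,0,0,0,0.4]]' 20
python3 -m handwheel '[[0,0,0.006,0,0.4],[0,0,0.01,0,0.4],[0,0,0.015,0,0.4],[0,0,0.02,0,0.4],[0,0,0.02,0,0.4],[0,0,0.02,0,0.4],[-0.02,0,0.02,0,0.4],[-0.04,0,0.01,0,0.4],[-0.04,0,0,0,0.4],[-0.04,0,0,0,0.4],[-0.04,0,0,0,0.4],[-0.02,0,0,0,0.4],[0,0,0,0,0.4],[0,0,0,0,0.4],[0,0,0,0,0.4],[0,0,0,0,0.4]]'
python3 - <<'E'
from h import *
a=cams.snapshot('scene');b=cams.snapshot('top');cv2.imwrite('pics/s7.png',a);cv2.imwrite('pics/t7.png',b)
cv2.imwrite('pics/z7.png',np.hstack([cv2.resize(i,(400,400),interpolation=cv2.INTER_CUBIC) for i in(a[210:310,300:400],b[190:290,270:370])]))
E
```

```text
t: 12.0
position: [0.5592, 0.1611, 0.1617]
ee_rot: [-0.0, 0.916, -0.401, -0.0]
ft_force: [-0.6, -0.0, -0.7]
width: 0.0513
t: 13.33
position: [0.3606, 0.1611, 0.2833]
ee_rot: [-0.0, 0.916, -0.401, 0.001]
ft_force: [0.6, 1.3, 0.3]
width: 0.0514
```

View pics/z7.png

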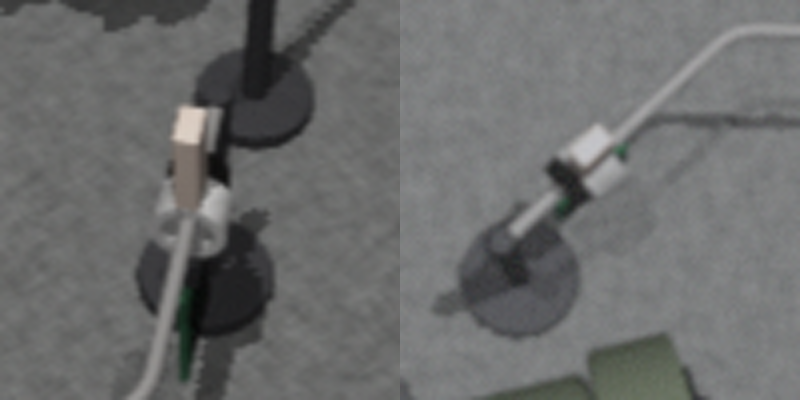

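The collar at top crop (590,165) sits against the black stop at (570,180), with the gripper clear of it. Now a check for rest, the collar position and the spare.

```bash
python3 -m handwheel '[[0,0,0,0,0.4],[0,0,0,0,0.4],[0,0,0,0,0.4],[0,0,0,0,0.4],[0,0,0,0,0.4],[0,0,0,0,0.4],[0,0,0,0,0.4],[0,0,0,0,0.4],[0,0,0,0,0.4],[0,0,0,0,0.4],[0,0,0,0,0.4],[0,0,0,0,0.4]]' | head -1
python3 - <<'E'
from h import *
a=cams.snapshot('scene');b=cams.snapshot('top')
s0,t0,s7,t7=[cv2.imread(f'pics/{n}.png') for n in('scene0','top0','s7','t7')]
def d(i,j,u0,u1,v0,v1): e=cv2.absdiff(cv2.GaussianBlur(i,(5,5),0),cv2.GaussianBlur(j,(5,5),0))[v0:v1,u0:u1].max(axis=2); return e.max(),(e>25).sum()
print('rest scene',d(a,s7,330,370,230,320),'top',d(b,t7,300,345,200,255))
print('spare scene',d(a,s0,390,425,130,180),'top',d(b,t0,160,205,295,325))
def w(i,u0,u1,v0,v1):
    m=i[v0:v1,u0:u1].min(axis=2)>150;k,l,s,c=cv2.connectedComponentsWithStats(m.astype(np.uint8));print(s[1:,4].tolist(),(c[1:]+[u0,v0]).round(1).tolist())
w(a,335,365,232,255);w(b,305,330,215,245)
for P in([.5603,.1605,.193],[.5603,.1605,.131]):print(proj('scene',P),proj('top',P))
print('stop black pixels @.14, along leg3 from c2:')
E
```

```text
t: 14.43
rest scene (np.uint8(2), np.int64(0)) top (np.uint8(3), np.int64(0))
spare scene (np.uint8(45), np.int64(28)) top (np.uint8(4), np.int64(0))
[56] [[346.9, 241.0]]
[84, 26, 5] [[318.4, 224.9], [320.7, 233.0], [305.8, 239.8]]
[[348.5237198  241.27562236]] [[316.16276002 224.97575193]]
[[347.29254756 264.17018316]] [[317.1835633  231.07524633]]
stop black pixels @.14, along leg3 from c2:
```

```bash
python3 - <<'E'
from h import *
a=cv2.imread('pics/s7.png');b=cv2.imread('pics/t7.png')
P,e=tri((318.4,224.9),(346.9,241.0));c2=np.array([.6285,.0881]);d=np.array([-.682,.731]);print(P,e,(P[:2]-c2)@d, (np.array([.5603,.1605])-c2)@d)
f=lambda i:cv2.resize(i,(400,400),interpolation=cv2.INTER_NEAREST)
cv2.imwrite('pics/z8.png',np.hstack([f(a[235:275,330:370]),f(b[215:255,300:340])]))
E
```

```text
[0.5600437  0.15659838 0.19604232] 0.001030291357204656 0.09675951581729858 0.09943679999999995
```

View pics/z8.png

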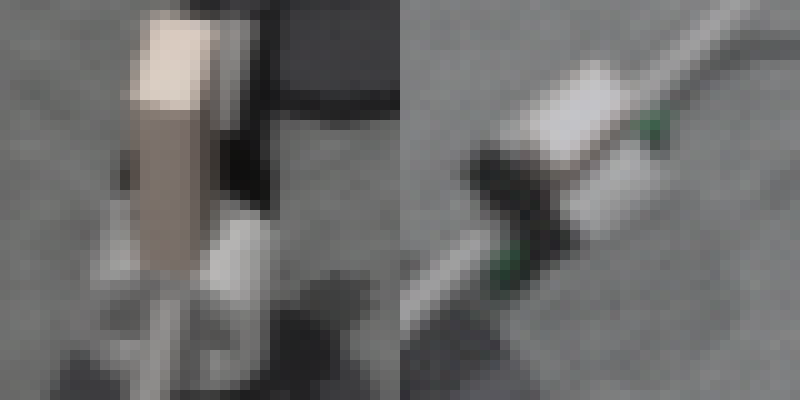

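Top crop: collar and stop touch with no rod visible between them. The white blob includes the tab's lit side, which may account for the 2.7 mm difference. A brightness profile along the rail will check the gap.

```bash
python3 - <<'E'
from h import *
b=cv2.imread('pics/t7.png').max(axis=2).astype(np.float32)
c2=np.array([.6285,.0881]);d=np.array([-.682,.731]);n=np.array([-.731,-.682])
s=np.arange(.08,.126,.002)
for off in(.007,.009,.011):
    P=np.c_[c2+s[:,None]*d+off*n,np.full(len(s),.135)];uv=proj('top',P).astype(np.float32)
    v=cv2.remap(b,uv[:,0].copy(),uv[:,1].copy(),cv2.INTER_LINEAR).ravel();print(off,[f'{int(x*1000)}:{int(y)}' for x,y in zip(s+1e-6,v)])
E
```

```text
0.007 ['80:100', '82:93', '84:83', '86:98', '88:132', '90:160', '92:168', '94:169', '96:166', '98:164', '100:163', '102:162', '104:162', '106:161', '108:128', '110:80', '112:47', '114:43', '116:39', '118:42', '120:51', '122:58', '124:62']
0.009 ['80:112', '82:96', '84:84', '86:85', '88:132', '90:158', '92:168', '94:169', '96:166', '98:163', '100:161', '102:161', '104:163', '106:158', '108:129', '110:82', '112:47', '114:40', '116:42', '118:39', '120:43', '122:44', '124:49']
0.011 ['80:119', '82:111', '84:97', '86:104', '88:129', '90:155', '92:161', '94:159', '96:157', '98:155', '100:153', '102:154', '104:156', '106:152', '108:126', '110:83', '112:54', '114:50', '116:51', '118:58', '120:58', '122:55', '124:59']
```

The bright collar runs from 88 to 109 mm (20 mm long) and meets the dark stop directly, with no gap step. That puts its centre at 98.5 mm, against 99.4 mm from the tool at contact. Handing in.

```bash
python3 -c "
from station import order;print(order.sign_off())"
```

```text
the job is handed in; nothing more can be done
None
```

The hanger is at the far end with its collar up against the black stop, hanging still, and the job is handed in. I pinched it by its tab, lifted it 3 mm, slid it round both bends, pushed gently until the stop resisted (about 9 N), eased off, lowered it and let go. It took about 14.5 s of the 42 s.

**Checks that agreed:**
- **Contact:** it came at (0.560, 0.160), about 1 mm from the predicted spot. The top-view brightness profile runs straight from collar to stop with no visible gap.
- **At rest:** pictures taken about 1.1 s apart show no motion, and the gripper is well clear.
- **Forces:** every wrist force I read was under about 11 N.

**Checks that disagreed:**
- **Tab position:** the two-view position of the tab came out 2.7 mm short of the contact point. I put this down to the white patch in the top picture including the tab's lit side, and trusted the profile (within 1 mm of contact).
- **Spare hanger:** it is unchanged in the top view. The scene view had 28 changed pixels around it; I took these to be the arm's shadow or background and did not look further. The gripper was never near it at its height.

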